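Clamp the jeweller's mould in the bench screw press

TASK

Set the larger of the two aluminium mould frames flat in the nest of the press's sliding shuttle, push the shuttle fully home under the platen, then wind the crank on top clockwise, a full turn and more, until the platen clamps the mould with at least 5 N. Put the mould down, do not drop it, and leave the smaller mould and the dish where they are.

Things in the scene. Friction and masses are not known exactly. Their poses are not given: they have to be found in the camera images.
- mould: the larger mould frame: plain aluminium block 56 (its x) x 100 (its y) x 34 mm (z), about 0.42 kg, a dark dot (sprue) in the middle of the top and four screw heads; lies flat on the table; origin at the centre of its underside. Same either way round.
- small_mould: the smaller mould frame, 42 (x) x 62 (y) x 24 mm, otherwise alike; leave alone; origin at the centre of its underside
- dish: white ceramic bowl, 110 mm across and 45 mm high; leave alone; origin at the centre of its underside
- press: grey two-column bench screw press, fixed (place, yaw vary). Origin on the table under the screw axis; shuttle runs along its y, loading side -y. Base 150 mm wide (x), 18 mm high, y -215 to +85 mm. Columns 20 mm thick at x +-62 mm, y 0; cross-head 156 (x) x 50 (y) mm at 150 to 180 mm height, on it the crank hub, 52 mm across, top at 202 mm; its counterweight reaches 50 mm from the axis.
- nest (a point): centre of the nest's floor on the shuttle, 37 mm above the table; axes as the press's. The nest is a shallow recess 64 (x) x 108 mm (y) inside a rim 5 mm high and 8 mm wide; the mould lies in it with its length along y. Shuttle fully out: the nest is 120 mm to -y of the screw axis; home: right under the platen.
- shuttle_grip (a point): middle of the black upright grip at the shuttle's outer (-y) end, 115 mm from the nest's centre: a bar 20 mm (x) x 24 mm (y), its top 20 mm above this point, 85 mm above the table; grasp across x from above, or push it towards +y
- shuttle (a joint): shuttle travel in m: 0 = fully out, 0.120 = fully home against its stop; grows as it moves along the press's +y. It starts at 0 to 0.03. About 2 N of friction.
- crank_knob (a point): centre of the crank's wooden knob, upright, 28 mm across, 55 mm high, about 231 mm above the table, its foot 30 mm below and top 25 mm above this point; it revolves freely on its pin, so the hand need not turn. It travels on a horizontal circle of 72 mm radius about the screw axis.
- crank (a joint): crank angle in rad, growing clockwise from above. Starts at 0 to 1.2; platen meets the mould at about 7.6, presses 5 N at about 8.1; stop at 9.0 (17 N). Stays where left; needs 2 to 4 N at the knob. At angle a the knob is at (-72 sin(0.6 - a), 72 cos(0.6 - a)) mm in the press's x, y.
- platen: steel pressing plate 56 x 64 x 10 mm under the ram, sprung (3 N per mm); origin at the centre of its underside, 101 mm above the table at crank angle 0 and lower by 4 mm per rad

How it is judged:
By the outcome, as a careful person would: the job done as asked, in the order asked, and still so for the second after the job is handed in, with the robot touching nothing.
It also fails if it takes over 72 s, if anything falls off the work surface, if the arm or the gripper's body presses on something with over 40 N, if the wrist force passes 120 N, or if a joint passes its speed limit or range.

ROBOT

A 6-joint arm with a two-finger parallel gripper is mounted at the origin on the work surface. World frame = base frame: x ahead of the robot, y to its left, z up, the work surface at z = 0. Lengths are in mm, angles in rad, forces in N, time in s.
With the tool pointing down it reaches from about 350 to 775 mm from the base axis. Payload 7.3 kg.
Tool frame: the origin (TCP) lies at the very end of the fingers, on their centre line; the grasp point (between the pads) lies 19 mm behind it; z points along the fingers, y is the line along which they close (so a half turn about z gives the same grasp; the last joint's range is limited). The gripper opens to 92 mm and grips with 3 to 60 N. Pads are 19 mm wide; open, the fingers measure 130 mm over their backs; the gripper's body (75 mm by 190 mm) begins 47 mm behind the grasp point.
Start: joints at [-1.314, 0.342, 1.524, -0, 1.275, -0.146], TCP at [205.821, -482.993, 226.741] pointing down, gripper open.
Joint ranges: [-2.53, 2.53], [-0.77, 2.02], [0.04, 2.7], [-1, 4.14], [0.28, 2.66], [-3.11, 3.11]. Speed limits (rad/s): [2.57, 2.57, 3.14, 3.14, 3.14, 3.14].

INTERFACE

Orientations are given as [roll, pitch, yaw] about the fixed x, y, z axes, in that order (R = Rz(yaw) Ry(pitch) Rx(roll)).
In Python, from plant import get_obs, optics, ticket, finder gives the robot as it stands.
- The arm moves only by the tool send_rows, never from a script. Its arguments are lists of equal length, an entry for each row: "offset": the shift along the tool's x, y, z scaled (see below), a list of three; "delta_rot": the turn, a rotation vector about the tool's x, y, z scaled (see below), a list of three. In form: {"offset": [[dx, dy, dz], ...], "delta_rot": [[rx, ry, rz], ...]}. A call has 1 to 8 rows; each row is the pose to reach, as a shift and turn from the pose commanded when the call began, along the tool's axes at that moment, turning the shorter way round; what a row does not reach only later rows make up. The controller multiplies each number of a shift by 120 mm and each number of a turn by 360 degrees. A row lasts 1/8 s, in which the tool goes at most 62.5 mm and 10.7 degrees, less where a joint would pass 70% of its speed; a pose out of reach is approached as far as the arm can. A call with a number of a shift or a turn outside -1 to 1 is refused whole. A call with a gripper value outside its range is refused whole. "grip" is the opening, from 0 (shut) to 1 (fully open), set as the call begins (left out, the last holds). The fingers move at their own pace and stop on an object; the grip force is fixed at half the most. Time passes only in rows, so rows that repeat a pose let the fingers close. It gives the time, the measured TCP pose, the force, the opening and the grip force at its end, in the units of the state.
- get_obs(): the state, without advancing time (a new reading comes with each control period).
- optics.capture(name): name is "side" or "top" or "wrist"; returns the picture (480x640x3 uint8, red, green, blue); there is no depth.
- optics.get_calibration(name): a dict with "fx", "fy", "cx", "cy" (pixels), "k1" (the pictures are not rectified: a ray, as slopes to the right and down, at radius r is drawn at 1 + k1 r^2 times it, then the intrinsics apply), "world_from_camera" (4x4, takes a point from camera to world coordinates). Camera axes: x right, y down, z forward; pixel columns grow to the right and rows downward; lengths in mm; the calibration is good to about 2 mm. A picture is of the moment at which its call begins: read the wrist's pose just before it. get_calibration takes no time and is no camera call; for the wrist camera it gives the pose at the moment of the call.
- ticket.close_job(): hands the job in; it is judged then, once.
Trained networks look in the newest picture that a camera, given by its name, has taken for a name from the list of things; names that differ only in an ending like _2 or _b are one class to them, and where a whole thing is asked for, a point or a joint stands for the part that bears it (a point fixed in the world has none). Each returns a list of dicts, best first, with "confidence" (0 to 1); they miss things now and then, are a little off and sometimes report something else, mostly with a low value. They report only what shows in the picture. A call takes as long as a camera call.
- finder.boxes_of(target, camera): "box" ([left, top, right, bottom] in pixels, round what is visible of it).
- finder.silhouettes(target, camera): "region" (480x640 bool, what is visible of it) and "box" ([left, top, right, bottom] in pixels, round what is visible of it).
- finder.pinpoint(target, camera): "uv" ([column, row] in pixels: a listed point, or the origin of a listed thing).
The state is a dict: "time": time; "joint_positions": joint angles; "dq": joint speeds; "tau": joint torques, N m; "tool_pos": TCP position; "tcp_rot": TCP orientation; "contact_force": force on the tool from outside, world axes, zero at the start; "moment": the same for the moment, N m; "grip_width": finger opening in mm; "finger_force": force on a finger pad.
Only numpy, scipy, OpenCV 4.12 (cv2) and the standard library are available. Lean on these libraries where they do the work, as an engineer would, in place of code of your own. Each camera call takes 0.05 s, during which the arm holds its last target. There are 200 camera calls.

## Working session

There is one attempt and no reset: what is moved stays moved. The work goes in short steps, Python scripts to look and compute and a tool call to move; the robot and the scene stay as the last step left them, time stands still between calls to the robot, and variables do not carry over. Pictures are saved under pics/ and viewed, at most 10 in all, crops included, and the job is handed in when it is done.

Besides the shell and the picture viewer there is one more tool, called after "Call:" as a command line: name --argument value ..., lists and objects as JSON in quotes. send_rows: Moves the arm, as the interface text tells. Its arguments: {"type":"object","properties":{"offset":{"type":"array"},"delta_rot":{"type":"array"},"grip":{"type":"number"}},"required":["offset","delta_rot"]}

```bash
mkdir -p pics; ls
cat > h.py <<'E'
import numpy as np, cv2
from plant import get_obs, optics, ticket, finder
from scipy.spatial.transform import Rotation as R
def ray(c,uv):
    K=np.array([[c["fx"],0,c["cx"]],[0,c["fy"],c["cy"]],[0,0,1.]])
    p=cv2.undistortPoints(np.array([[uv]],float),K,np.array([c["k1"],0,0,0.]))[0,0]
    T=np.array(c["world_from_camera"]); return T[:3,3],T[:3,:3]@np.array([p[0],p[1],1])
def at_z(c,uv,z):
    o,d=ray(c,uv); return o+d*(z-o[2])/d[2]
def proj(c,P):
    T=np.linalg.inv(np.array(c["world_from_camera"])); p=T[:3,:3]@np.array(P,float)+T[:3,3]
    x,y=p[0]/p[2],p[1]/p[2]; s=1+c["k1"]*(x*x+y*y)
    return np.array([c["fx"]*x*s+c["cx"],c["fy"]*y*s+c["cy"]])
E
python3 - <<'E'
from h import *
print(get_obs())
Z=dict(mould=0,small_mould=0,dish=0,press=0,nest=37,shuttle_grip=65,crank_knob=231,platen=95)
for n in ("top","side"):
    im=optics.capture(n); cv2.imwrite(f"pics/{n}0.png",im[:,:,::-1]); c=optics.get_calibration(n)
    print(n,np.round(np.array(c["world_from_camera"]),3).tolist(),c["fx"])
    for t,z in Z.items():
        for r in finder.pinpoint(t,n)[:2]: print(t,round(r["confidence"],2),np.round(r["uv"],1),np.round(at_z(c,r["uv"],z),1))
E
```

```text
pics
{'time': 0.0, 'joint_positions': array([-1.31398478e+00,  3.42707488e-01,  1.52504500e+00, -2.73967669e-05,
        1.27542901e+00, -1.45964297e-01]), 'dq': array([ 0.00052829, -0.00083173,  0.00016326,  0.00103806,  0.00053495,
       -0.00096645]), 'tau': array([-2.91107077e-03, -4.31250215e+01, -2.44223589e+01,  7.14996387e-02,
        5.59731235e-02, -1.53703463e-04]), 'tool_pos': array([ 205.70530984, -482.55305184,  226.04312327]), 'tcp_rot': array([-3.14001689e+00, -2.05173113e-04,  4.02783677e-01]), 'contact_force': array([ 0.17760249, -0.75321215,  0.71304425]), 'moment': array([ 0.05754243, -0.0367276 ,  0.02792503]), 'finger_force': 0.0, 'grip_width': 91.88219276965434}
top [[-0.009, -0.995, 0.096, 425.872], [-1.0, 0.008, -0.016, 49.714], [0.015, -0.096, -0.995, 1356.856], [0.0, 0.0, 0.0, 1.0]] 524.0585702155898
mould 0.71 [461.1 284.9] [ 425.6 -338.5    0. ]
dish 0.64 [168. 289.] [422.3 413.6   0. ]
press 0.76 [300.7 214.4] [612.2  73.9   0. ]
nest 0.6 [336.7 222.1] [586.8 -18.   37. ]
shuttle_grip 0.76 [384.1 225.1] [ 574.9 -134.2   65. ]
crank_knob 0.72 [265.2 197.6] [617.8 146.5 231. ]
platen 0.39 [300.8 209.7] [610.7  71.9  95. ]
side [[-0.766, -0.454, 0.455, 21.389], [-0.643, 0.547, -0.537, 652.729], [-0.006, -0.704, -0.711, 985.67], [0.0, 0.0, 0.0, 1.0]] 487.2990679493387
mould 0.82 [430.3 225.3] [ 440.4 -346.     0. ]
small_mould 0.71 [386.7 205.3] [ 589.5 -337.8    0. ]
dish 0.98 [247.1 420.4] [426.9 412.8   0. ]
press 0.96 [288.2 277.6] [625.6  68.4   0. ]
nest 0.8 [316.  255.2] [598.8 -14.4  37. ]
shuttle_grip 0.68 [347.1 227.9] [ 582.2 -126.3   65. ]
crank_knob 0.78 [259.9 232.9] [619.9 150.  231. ]
crank_knob 0.69 [249.2 421.9] [327.5 468.6 231. ]
platen 0.65 [284.1 254.8] [625.7  76.3  95. ]
```

View pics/top0.png

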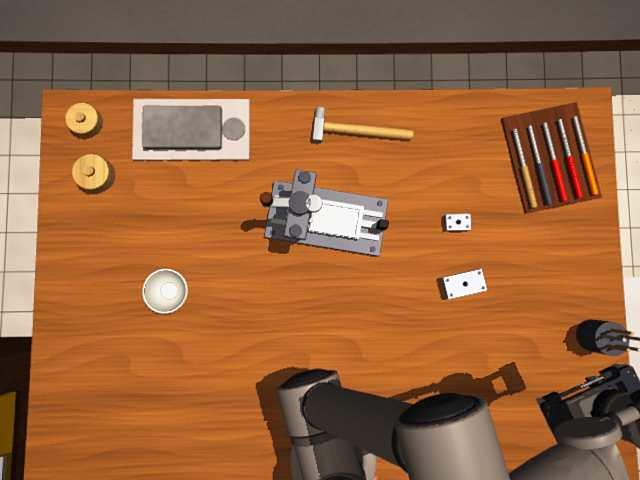

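View pics/side0.png

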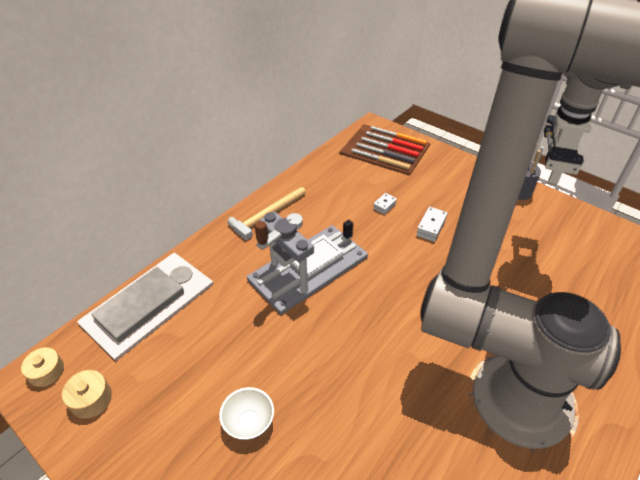

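Run:
```python
from h import *
optics.capture("top"); c=optics.get_calibration("top")
for t,z in (("mould",34),("small_mould",24)):
    for s in finder.silhouettes(t,"top")[:3]:
        m=s["region"].astype(np.uint8); cs=max(cv2.findContours(m,0,1)[0],key=cv2.contourArea)[:,0,:]
        P=np.array([at_z(c,p,z)[:2] for p in cs],np.float32)
        print(t,s["confidence"],s["box"],cv2.minAreaRect(P))
cw=optics.get_calibration("wrist"); o=get_obs()
T=np.eye(4);T[:3,:3]=R.from_euler("xyz",o["tcp_rot"]).as_matrix();T[:3,3]=o["tool_pos"]
print(np.round(np.linalg.inv(T)@np.array(cw["world_from_camera"]),3),cw["fx"])
```

```text
mould 0.57 [435.6, 268.0, 486.7, 299.1] ((428.2729187011719, -334.3141174316406), (58.46858215332031, 109.08647918701172), 12.481569290161133)
mould 0.4 [259.9, 192.0, 272.3, 207.0] ((649.2899780273438, 160.8679656982422), (36.893218994140625, 31.85114288330078), 26.212697982788086)
small_mould 0.94 [441.1, 211.2, 471.2, 229.3] ((587.4611206054688, -327.2915344238281), (66.85675811767578, 38.73855209350586), 89.52374267578125)
[[  -0.      -0.961   -0.275   74.12 ]
 [   1.      -0.      -0.      -1.183]
 [  -0.      -0.275    0.961 -158.027]
 [   0.       0.       0.       1.   ]] 348.31980676040075
```

```bash
cat >> h.py <<'E'
def units(p,yaw,src=None):
    """shift/turn units from measured (or given) pose to TCP p, tool down with yaw"""
    o=get_obs(); q=np.array(o["tool_pos"]) ; Rm=R.from_euler("xyz",o["tcp_rot"])
    if src is not None: q=np.array(src[0],float); Rm=R.from_euler("xyz",[np.pi,0,src[1]])
    d=Rm.inv().apply(np.array(p)-q)/120
    r=(Rm.inv()*R.from_euler("xyz",[np.pi,0,yaw])).as_rotvec()/(2*np.pi)
    return np.round(d,4),np.round(r,4)
E
python3 -c "
from h import *
print(units([427,-336,150],1.789,([205.821,-482.993,226.741],.402)))"
```

```text
(array([ 2.1755, -0.4061,  0.6395]), array([ 0.    ,  0.    , -0.2207]))
```

Call:
send_rows --offset '[[0.4,-0.15,0.1],[0.8,-0.3,0.2],[1.0,-0.4,0.3],[1.0,-0.4,0.4],[1.0,-0.4,0.4],[1.0,-0.4,0.4],[1.0,-0.4,0.4],[1.0,-0.4,0.4]]' --delta_rot '[[0,0,-0.028],[0,0,-0.056],[0,0,-0.084],[0,0,-0.112],[0,0,-0.14],[0,0,-0.168],[0,0,-0.196],[0,0,-0.22]]' --grip 1

```text
time: 2.05
tool_pos: [297.4, -391.8, 178.7]
tcp_rot: [3.142, 0.0, 1.79]
contact_force: [-0.7, -0.7, -0.2]
grip_width: 91.9
finger_force: 0.0
```

```bash
python3 -c "
from h import *
print(units([427,-336,150],1.785))"
```

```text
(array([0.2188, 1.1551, 0.2396]), array([0.    , 0.    , 0.0009]))
```

Call:
send_rows --offset '[[0.1,0.5,0.1],[0.2,0.95,0.24],[0.2,1.0,0.24],[0.2,1.0,0.24]]' --delta_rot '[[0,0,0],[0,0,0],[0,0,0],[0,0,0]]'

```text
time: 2.55
tool_pos: [409.6, -342.8, 149.9]
tcp_rot: [-3.141, 0.0, 1.786]
contact_force: [-1.2, -1.1, 0.3]
grip_width: 91.9
finger_force: 0.0
```

Run:
```python
from h import *
c=optics.get_calibration("wrist"); im=optics.capture("wrist"); cv2.imwrite("pics/w1.png",im[:,:,::-1])
print(get_obs()["tool_pos"],get_obs()["tcp_rot"])
for s in finder.silhouettes("mould","wrist")[:2]:
    m=s["region"].astype(np.uint8); cs=max(cv2.findContours(m,0,1)[0],key=cv2.contourArea)[:,0,:]
    P=np.array([at_z(c,p,34)[:2] for p in cs],np.float32)
    print(s["confidence"],s["box"],cv2.minAreaRect(P))
for s in finder.pinpoint("mould","wrist")[:2]: print(s,at_z(c,s["uv"],0))
```

```text
[ 409.10516524 -343.28573185  150.19329685] [-3.14134327e+00  5.58319381e-04  1.78512539e+00]
0.96 [312.3, 167.5, 385.4, 292.1] ((430.10955810546875, -334.5439147949219), (56.567752838134766, 103.94544982910156), 11.995356559753418)
```

View pics/w1.png

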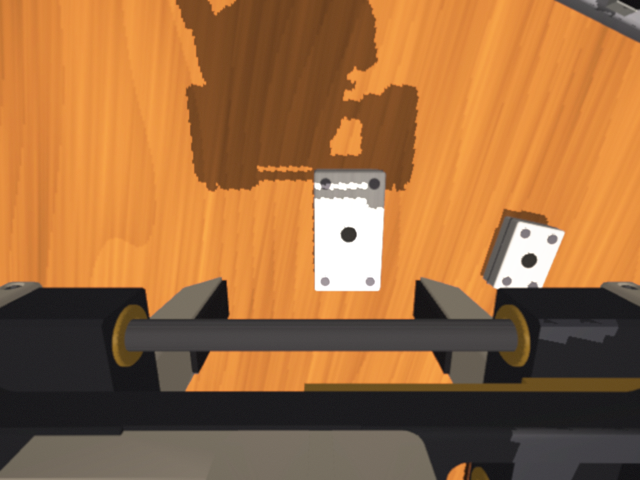

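The wrist view shows the mould with its sprue at (348.5, 234.5), top face columns 313–385, rows 170–291; the small mould is well right at (528, 260).

Run:
```python
from h import *
c=optics.get_calibration("wrist")
s=at_z(c,(348.5,234.5),34)
A=[at_z(c,p,34)[:2] for p in ((325,183),(374,183),(325,281),(370,281))]
print(s,np.round(A,1)); u=(A[0]+A[1]-A[2]-A[3]); print(np.arctan2(u[1],u[0]),np.mean(A,0))
for z in (60,11): print(units([s[0],s[1],z],1.78))
```

```text
[ 430.14066827 -336.55931182   34.        ] [[ 402.5 -299.9]
 [ 439.9 -291.8]
 [ 420.2 -380.4]
 [ 457.4 -372.3]]
1.7857644166827682 [ 429.99910006 -336.12598131]
(array([0.0208, 0.1871, 0.7535]), array([0.    , 0.0001, 0.0006]))
(array([0.0211, 0.187 , 1.1618]), array([0.    , 0.0001, 0.0006]))
```

Call:
send_rows --offset '[[0.021,0.187,0.4],[0.021,0.187,0.75],[0.021,0.187,0.9],[0.021,0.187,1.0],[0.021,0.187,1.0]]' --delta_rot '[[0,0,0],[0,0,0],[0,0,0],[0,0,0],[0,0,0]]'

```text
time: 3.32
tool_pos: [430.3, -336.0, 29.8]
tcp_rot: [-3.141, -0.0, 1.784]
contact_force: [-0.7, -0.0, 0.1]
grip_width: 91.7
finger_force: 0.0
```

Call:
send_rows --offset '[[0,0,0.08],[0,0,0.16],[0,0,0.16]]' --delta_rot '[[0,0,0],[0,0,0],[0,0,0]]'

```text
time: 3.7
tool_pos: [430.6, -335.2, 10.1]
tcp_rot: [-3.141, -0.001, 1.785]
contact_force: [0.4, -0.3, -0.0]
grip_width: 91.6
finger_force: 0.0
```

Call:
send_rows --offset '[[0,0,0],[0,0,0],[0,0,0],[0,0,0],[0,0,0]]' --delta_rot '[[0,0,0],[0,0,0],[0,0,0],[0,0,0],[0,0,0]]' --grip 0.4

```text
time: 4.32
tool_pos: [431.0, -335.6, 10.9]
tcp_rot: [3.141, 0.0, 1.785]
contact_force: [0.3, -0.0, 0.9]
grip_width: 56.0
finger_force: 30.0
```

Call:
send_rows --offset '[[0,0,-0.15],[0,0,-0.4],[0,0,-0.7],[0,0,-1.0]]' --delta_rot '[[0,0,0],[0,0,0],[0,0,0],[0,0,0]]'

```text
time: 4.82
tool_pos: [430.3, -335.0, 130.9]
tcp_rot: [-3.14, -0.002, 1.785]
contact_force: [0.2, -1.0, -4.6]
grip_width: 55.7
finger_force: 30.0
```

Call:
send_rows --offset '[[0.08,0.08,-0.1],[0.16,0.16,-0.3],[0.24,0.24,-0.5],[0.32,0.32,-0.7],[0.4,0.4,-0.9],[0.48,0.48,-0.95],[0.54,0.56,-0.95],[0.6,0.65,-0.95]]' --delta_rot '[[0,0,-0.027],[0,0,-0.055],[0,0,-0.082],[0,0,-0.11],[0,0,-0.137],[0,0,-0.165],[0,0,-0.192],[0,0,-0.22]]'

```text
time: 5.82
tool_pos: [491.5, -247.9, 243.8]
tcp_rot: [3.14, -0.002, -3.11]
contact_force: [0.3, -0.2, -5.0]
grip_width: 55.7
finger_force: 30.0
```

```bash
python3 -c "
from h import *
o=get_obs();print(o['joint_positions'],o['tcp_rot'],o['grip_width'],o['contact_force'])
print(units([561,-166,240],4.537))"
```

```text
[-6.06366466e-01  3.77840024e-01  1.42208954e+00 -1.20049208e-04
  1.34385588e+00 -2.20870292e+00] [ 3.14038074e+00 -1.83118320e-03 -3.11002427e+00] 55.68366567457 [ 0.29154286 -0.15718096 -5.04912768]
(array([-0.6006,  0.6641,  0.0315]), array([ 4.000e-04, -1.000e-04, -2.171e-01]))
```

Call:
send_rows --offset '[[-0.07,0.08,0],[-0.16,0.16,0],[-0.24,0.26,0],[-0.34,0.36,0],[-0.42,0.46,0],[-0.5,0.56,0],[-0.6,0.66,0],[-0.6,0.66,0]]' --delta_rot '[[0,0,-0.027],[0,0,-0.054],[0,0,-0.08],[0,0,-0.107],[0,0,-0.134],[0,0,-0.16],[0,0,-0.18],[0,0,-0.18]]'

```text
time: 6.82
tool_pos: [565.8, -156.3, 243.3]
tcp_rot: [3.14, -0.012, -2.0]
contact_force: [0.4, -0.4, -4.4]
grip_width: 55.7
finger_force: 30.0
```

Run:
```python
from h import *
c=optics.get_calibration("wrist"); im=optics.capture("wrist"); cv2.imwrite("pics/w2.png",im[:,:,::-1])
o=get_obs();print(o["tool_pos"],o["tcp_rot"],o["joint_positions"][5])
import pickle; pickle.dump(c,open("c2.pkl","wb"))
Z=dict(press=0,nest=37,shuttle_grip=65,crank_knob=231)
for t,z in Z.items():
    for r in finder.pinpoint(t,"wrist")[:2]: print(t,round(r["confidence"],2),np.round(r["uv"],1),np.round(at_z(c,r["uv"],z),1))
```

```text
[ 565.36111902 -157.2265534   243.40635907] [ 3.13980476 -0.01235422 -2.00059877] -3.104515050324176
```

View pics/w2.png

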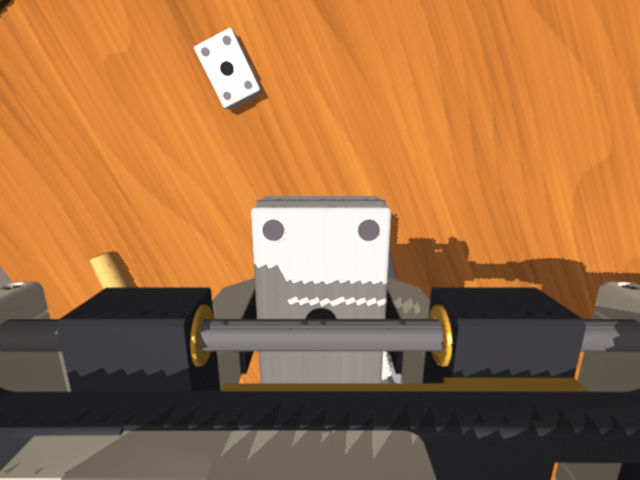

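The wrist view shows only the held mould (252–390, rows 200–400) and the small mould; joint 6 is at its limit. I'll turn back, set the mould down and regrasp with a tilt, so the camera clears the press.

```bash
python3 -c "
from h import *
print(units([470,-240,140],1.396))"
```

```text
(array([0.9366, 0.4359, 0.8803]), array([-2.80e-03, -4.00e-04,  4.59e-01]))
```

Call:
send_rows --offset '[[0.1,0.05,0],[0.25,0.1,0],[0.4,0.18,0.1],[0.55,0.25,0.2],[0.7,0.32,0.3],[0.8,0.38,0.4],[0.9,0.44,0.5],[0.94,0.44,0.6]]' --delta_rot '[[0,0,0.029],[0,0,0.058],[0,0,0.087],[0,0,0.116],[0,0,0.145],[0,0,0.174],[0,0,0.203],[0,0,0.23]]'

```text
time: 8.07
tool_pos: [469.2, -240.3, 173.8]
tcp_rot: [-3.129, -0.001, 2.828]
contact_force: [0.3, -0.8, -3.9]
grip_width: 55.5
finger_force: 30.0
```

Call:
send_rows --offset '[[0,0,0],[0,0,0.1],[0,0,0.15],[0,0,0.2],[0,0,0.25],[0,0,0.28],[0,0,0.28],[0,0,0.28]]' --delta_rot '[[0,0,0.029],[0,0,0.058],[0,0,0.087],[0,0,0.116],[0,0,0.145],[0,0,0.174],[0,0,0.203],[0,0,0.232]]'

```text
time: 9.07
tool_pos: [469.7, -240.3, 140.4]
tcp_rot: [-3.14, 0.012, 1.371]
contact_force: [-0.3, -0.8, -4.7]
grip_width: 55.9
finger_force: 30.0
```

Run:
```python
from h import *
c=optics.get_calibration("wrist"); im=optics.capture("wrist"); cv2.imwrite("pics/w3.png",im[:,:,::-1])
o=get_obs();print(o["tool_pos"],o["tcp_rot"],o["joint_positions"])
Z=dict(press=0,nest=37,shuttle_grip=65,crank_knob=231)
for t,z in Z.items():
    for r in finder.pinpoint(t,"wrist")[:2]: print(t,round(r["confidence"],2),np.round(r["uv"],1),np.round(at_z(c,r["uv"],z),1))
```

```text
[ 469.77359203 -240.27290886  140.43731457] [-3.13982154  0.01204554  1.36384417] [-0.61091224  0.43167521  1.64354219 -0.01346989  1.0633076  -0.39742125]
nest 0.66 [467.9  38.7] [ 592.2 -122.9   37. ]
shuttle_grip 0.96 [467.8  40.5] [ 580.5 -128.4   65. ]
```

```bash
python3 -c "
from h import *
print(units([470,-240,25],1.37))"
```

```text
(array([0.0115, 0.0027, 0.9614]), array([-0.0003,  0.0019,  0.0018]))
```

Call:
send_rows --offset '[[0.012,0,0.3],[0.012,0,0.6],[0.012,0,0.85],[0.012,0,0.96],[0.012,0,0.96]]' --delta_rot '[[0,0.002,0],[0,0.002,0],[0,0.002,0],[0,0.002,0],[0,0.002,0]]'

```text
time: 9.95
tool_pos: [469.7, -239.5, 24.8]
tcp_rot: [-3.138, -0.001, 1.379]
contact_force: [-0.2, -0.7, -5.6]
grip_width: 55.9
finger_force: 30.0
```

```bash
python3 -c "
from h import *
for i in range(2):
  o=get_obs();print(o['tool_pos'],o['tcp_rot'])
print(units([470,-240,11.2],1.37))"
```

```text
[ 469.68790436 -239.51067341   24.75165826] [-3.13831869e+00 -1.12912049e-03  1.37940483e+00]
[ 469.68790436 -239.51067341   24.75165826] [-3.13831869e+00 -1.12912049e-03  1.37940483e+00]
(array([-0.0036,  0.0037,  0.1129]), array([-0.0005, -0.0002,  0.0015]))
```

Call:
send_rows --offset '[[0,0,0.05],[0,0,0.09],[0,0,0.112],[0,0,0.112]]' --delta_rot '[[0,0,0],[0,0,0],[0,0,0],[0,0,0]]'

```text
time: 10.45
tool_pos: [469.8, -239.5, 11.6]
tcp_rot: [-3.139, -0.001, 1.379]
contact_force: [-0.1, -0.6, -5.2]
grip_width: 56.0
finger_force: 30.0
```

Call:
send_rows --offset '[[0,0,0],[0,0,0],[0,0,0]]' --delta_rot '[[0,0,0],[0,0,0],[0,0,0]]' --grip 0.9

```text
time: 10.82
tool_pos: [470.1, -239.7, 12.0]
tcp_rot: [-3.14, -0.0, 1.378]
contact_force: [-0.9, 0.2, -0.6]
grip_width: 80.1
finger_force: 0.0
```

Call:
send_rows --offset '[[0,0,0],[0,0,0],[0,0,0],[0,0,0]]' --delta_rot '[[0,0.024,0],[0,0.048,0],[0,0.048,0],[0,0.048,0]]'

```text
time: 11.32
tool_pos: [469.5, -239.3, 11.5]
tcp_rot: [-3.138, -0.3, 1.377]
contact_force: [0.8, 0.7, -0.5]
grip_width: 82.6
finger_force: 0.0
```

Call:
send_rows --offset '[[0,0,0],[0,0,0],[0,0,0],[0,0,0]]' --delta_rot '[[0,0,0],[0,0,0],[0,0,0],[0,0,0]]' --grip 0.4

```text
time: 11.82
tool_pos: [470.0, -239.1, 11.8]
tcp_rot: [-3.139, -0.302, 1.378]
contact_force: [1.3, 1.1, 2.4]
grip_width: 55.6
finger_force: 30.0
```

```bash
sed -i 's/def units(p,yaw,src=None)/def units(p,yaw,src=None,pitch=0.)/; s/\[np.pi,0,yaw\]/[np.pi,pitch,yaw]/' h.py; python3 -c "
from h import *
print(units([480,-220,120],1.378,pitch=-.301),units([560,-90,230],1.396,pitch=-.301))"
```

```text
(array([ 0.4329,  0.0496, -0.8096]), array([-0.0004, -0.0002,  0.    ])) (array([ 1.8428,  0.4955, -1.3309]), array([ 0.0005, -0.0002, -0.0027]))
```

Call:
send_rows --offset '[[0.05,0,-0.15],[0.12,0,-0.4],[0.3,0.05,-0.65],[0.6,0.15,-0.85],[0.92,0.25,-0.95]]' --delta_rot '[[0,0,0],[0,0,0],[0,0,0],[0,0,0],[0,0,0]]'

```text
time: 12.45
tool_pos: [513.6, -175.2, 154.1]
tcp_rot: [-3.14, -0.301, 1.377]
contact_force: [0.6, -0.6, -4.0]
grip_width: 55.7
finger_force: 30.0
```

Call:
send_rows --offset '[[0.3,0.08,-0.2],[0.6,0.16,-0.38],[0.92,0.25,-0.38],[0.92,0.25,-0.38]]' --delta_rot '[[0,0,-0.001],[0,0,-0.003],[0,0,-0.003],[0,0,-0.003]]'

```text
time: 12.95
tool_pos: [560.9, -88.6, 229.9]
tcp_rot: [3.137, -0.302, 1.401]
contact_force: [-0.0, -0.0, -5.5]
grip_width: 55.5
finger_force: 30.0
```

Run:
```python
from h import *
import pickle
c=optics.get_calibration("wrist"); im=optics.capture("wrist"); cv2.imwrite("pics/w4.png",im[:,:,::-1]); pickle.dump(c,open("c4.pkl","wb"))
o=get_obs();print(o["tool_pos"],o["tcp_rot"],o["grip_width"])
Z=dict(press=0,nest=37,shuttle_grip=65,crank_knob=231)
for t,z in Z.items():
    for r in finder.pinpoint(t,"wrist")[:2]: print(t,round(r["confidence"],2),np.round(r["uv"],1),np.round(at_z(c,r["uv"],z),1))
```

```text
[560.14755569 -89.86881408 229.01227308] [ 3.13919494 -0.30159671  1.39945991] 55.52590122753154
press 0.75 [341.2 125. ] [613.7  74.5   0. ]
nest 0.66 [344.7 194.9] [600.  -11.9  37. ]
```

View pics/w4.png

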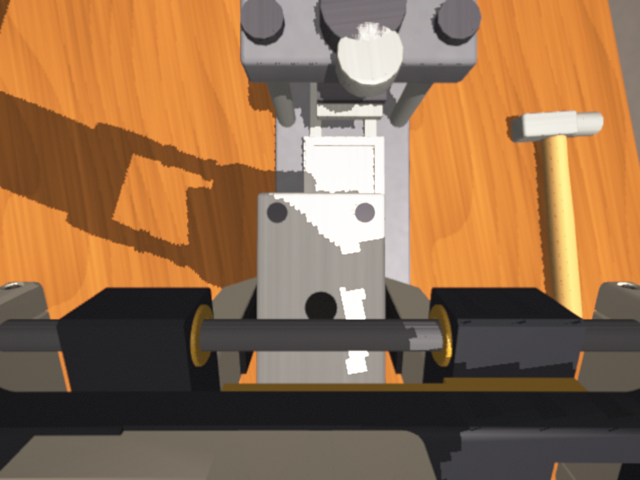

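The wrist image shows the press ahead: cross-head at rows 20–80, nest rim's far corners near (304,138) and (384,138), base edges at columns 276 and 409. A zoom for exact corners.

Run:
```python
import cv2
im=cv2.imread("pics/w4.png")[70:210,250:430]
cv2.imwrite("pics/w4z.png",cv2.resize(im,None,fx=4,fy=4,interpolation=cv2.INTER_CUBIC))
```

```text
(no output)
```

View pics/w4z.png

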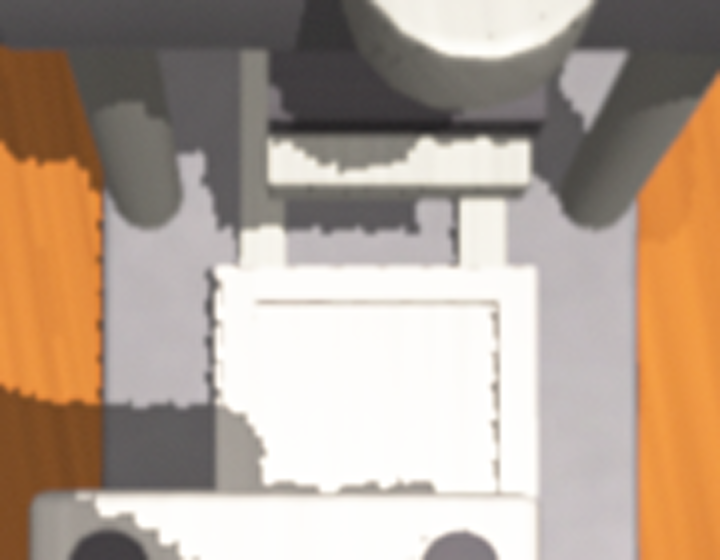

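Run:
```python
from h import *
import pickle
c=pickle.load(open("c4.pkl","rb"))
f=lambda x,y,z: at_z(c,(250+(x+.5)/4-.5,70+(y+.5)/4-.5),z)[:2]
print("base w");a=[f(103,220,18),f(104,480,18),f(637,220,18),f(637,480,18)];print(np.round(a,1))
d=(a[0]-a[1]);e=a[2]-a[3];print(np.arctan2(d[1],d[0])-np.pi/2,np.arctan2(e[1],e[0])-np.pi/2)
r=[f(217,266,42),f(537,266,42),f(215,488,42),f(539,488,42)];print("rim",np.round(r,1),np.linalg.norm(r[1]-r[0]))
for u in (r[1]-r[0],): print(np.arctan2(u[1],u[0]))
for u in (r[0]-r[2],r[1]-r[3]): print(np.arctan2(u[1],u[0])-np.pi/2)
i=[f(256,301,42),f(498,301,42),f(498,488,42)];print("inner",np.round(i,1),[np.linalg.norm(i[1]-i[0])])
k=[f(150,228,18),f(597,228,18)];print("col",np.round(k,1),np.linalg.norm(k[1]-k[0]),np.arctan2(*(k[1]-k[0])[::-1]))
p=[f(268,187,99),f(530,187,99)];print("platen",np.round(p,1),np.linalg.norm(p[1]-p[0]))
```

```text
base w
[[539.3  81.1]
 [527.4   9.5]
 [685.8  56. ]
 [673.1 -15.6]]
-0.1645829459999606 -0.17663389266289276
rim [[568.1  55.2]
 [650.4  41. ]
 [557.8  -2. ]
 [640.8 -16.3]] 83.47709249788136
-0.17024174530296615
-0.17909144969874413
-0.16617273821174816
inner [[576.6  44.4]
 [638.8  33.7]
 [630.3 -14.5]] [np.float64(63.0976433588165)]
col [[551.8  76.7]
 [674.4  55.7]] 124.42619151895877 -0.17015521105320447
platen [[581.5  51.6]
 [638.3  41.9]] 57.62224777423428
```

Run:
```python
from h import *
import pickle
c=pickle.load(open("c4.pkl","rb"))
xv=np.array([.9854,-.1702]);yv=np.array([.1702,.9854])
for u in (262,322,380):
    p=at_z(c,(u,193.0),251.5)[:2]-np.array([560.5,-89.3]); print(p@xv,p@yv)
p=at_z(c,(257,230),251.5)[:2]-np.array([560.5,-89.3]);q=at_z(c,(384.5,230),251.5)[:2]-np.array([560.5,-89.3]); print(p@xv,q@xv)
n=np.array([598.1,-13.7])
for dy,z in ((-35,150),(-35,62),(0,62),(0,48.5)):
    t=n+yv*dy; print(units([t[0],t[1],z],1.4,pitch=-.3))
```

```text
-25.880809232699352 50.00239938057773
0.2506502459869663 50.01593019829392
25.540626474590567 50.023429228814784
-27.991280781468813 27.432963330145824
(array([0.1896, 0.2018, 0.7458]), array([ 0.0004, -0.0004, -0.0006]))
(array([-0.0287,  0.2007,  1.4459]), array([ 0.0004, -0.0004, -0.0006]))
(array([0.2498, 0.1994, 1.5327]), array([ 0.0004, -0.0004, -0.0006]))
(array([0.2163, 0.1993, 1.6401]), array([ 0.0004, -0.0004, -0.0006]))
```

Call:
send_rows --offset '[[0.07,0.07,0.25],[0.14,0.14,0.5],[0.19,0.2,0.75],[0.19,0.2,0.75]]' --delta_rot '[[0,0,0],[0,0,0],[0,0,0],[0,0,0]]'

```text
time: 13.7
tool_pos: [591.3, -46.8, 147.9]
tcp_rot: [-3.139, -0.303, 1.396]
contact_force: [-0.4, 1.2, -4.8]
grip_width: 55.7
finger_force: 30.0
```

Call:
send_rows --offset '[[-0.07,0,0.23],[-0.14,0,0.45],[-0.2,0,0.65],[-0.218,0,0.7],[-0.218,0,0.7]]' --delta_rot '[[0,0,0],[0,0,0],[0,0,0],[0,0,0],[0,0,0]]'

```text
time: 14.32
tool_pos: [593.4, -48.0, 63.3]
tcp_rot: [3.137, -0.302, 1.397]
contact_force: [0.3, 0.0, -4.2]
grip_width: 55.9
finger_force: 30.0
```

Run:
```python
from h import *
o=get_obs();print(o["tool_pos"],o["tcp_rot"],o["contact_force"])
for z in (62,48.7): print(units([598.1,-13.7,z],1.4,pitch=-.3))
c=optics.get_calibration("wrist"); im=optics.capture("wrist"); cv2.imwrite("pics/w5.png",im[:,:,::-1])
```

```text
[593.40021895 -48.02471428  63.30188717] [ 3.1371847  -0.30216814  1.39690877] [ 0.33447081  0.03211585 -4.24503626]
(array([ 0.2722, -0.0113,  0.0962]), array([ 0.0008, -0.0003, -0.0005]))
(array([ 0.2392, -0.0118,  0.202 ]), array([ 0.0008, -0.0003, -0.0005]))
```

View pics/w5.png

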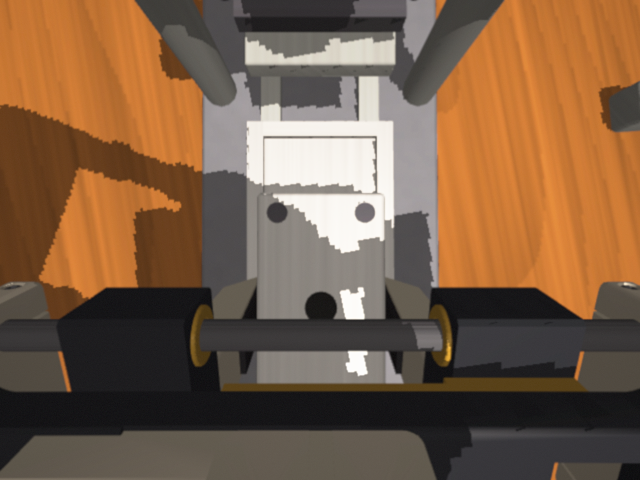

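The mould (columns 257–385) sits centred between the nest rim edges (264–377 inner, row 137 far inner edge), still 35 mm short of the nest.

Run:
```python
from h import *
c=optics.get_calibration("wrist")
xv=np.array([.9854,-.1702]);yv=np.array([.1702,.9854])
for uv in ((264,137),(377,137),(247,122),(393,122)):
    for z in (37,42):
        p=at_z(c,uv,z)[:2]-np.array([593.4,-48.0]); print(uv,z,p@xv,p@yv)
```

```text
(264, 137) 37 -32.43818426690443 89.77895215431022
(264, 137) 42 -31.65052264517161 88.15116626356364
(377, 137) 37 32.78441100869122 89.60761627976493
(377, 137) 42 31.938863940638626 87.98412073100792
(247, 122) 37 -42.23098094554827 98.51185659436386
(247, 122) 42 -41.198102454335114 96.66539410299606
(393, 122) 37 42.106298212362624 98.3081654788358
(393, 122) 42 41.02732610009183 96.46680352200683
```

Call:
send_rows --offset '[[0.09,0,0.028],[0.18,0,0.056],[0.273,0,0.085],[0.273,0,0.085],[0.255,0,0.14],[0.24,0,0.19],[0.237,0,0.201],[0.237,0,0.201]]' --delta_rot '[[0,0,0],[0,0,0],[0,0,0],[0,0,0],[0,0,0],[0,0,0],[0,0,0],[0,0,0]]'

```text
time: 15.38
tool_pos: [599.0, -13.7, 48.6]
tcp_rot: [3.138, -0.303, 1.397]
contact_force: [-3.4, -0.7, 5.6]
grip_width: 55.6
finger_force: 30.0
```

Call:
send_rows --offset '[[0,0,0],[0,0,0],[0,0,0]]' --delta_rot '[[0,0,0],[0,0,0],[0,0,0]]' --grip 0.8

```text
time: 15.75
tool_pos: [599.2, -13.6, 47.9]
tcp_rot: [3.138, -0.302, 1.397]
contact_force: [-0.1, 0.1, -0.3]
grip_width: 72.9
finger_force: 0.0
```

Call:
send_rows --offset '[[0,0,-0.1],[0,0,-0.35],[-0.1,0,-0.7],[-0.3,0,-0.9],[-0.6,0,-1.0],[-0.6,0,-1.0]]' --delta_rot '[[0,0,0],[0,0,0],[0,0,0],[0,0,0],[0,0,0],[0,0,0]]'

```text
time: 16.5
tool_pos: [580.7, -119.1, 142.1]
tcp_rot: [3.136, -0.301, 1.395]
contact_force: [-0.6, 0.9, -0.5]
grip_width: 73.9
finger_force: 0.0
```

Run:
```python
from h import *
o=get_obs();print(o["tool_pos"],o["tcp_rot"],o["contact_force"])
c=optics.get_calibration("wrist"); im=optics.capture("wrist"); cv2.imwrite("pics/w6.png",im[:,:,::-1])
import pickle;pickle.dump(c,open("c6.pkl","wb"))
for t,z in dict(mould=37,nest=37,shuttle_grip=65).items():
    for r in finder.pinpoint(t,"wrist")[:2]: print(t,round(r["confidence"],2),np.round(r["uv"],1),np.round(at_z(c,r["uv"],z),1))
```

```text
[ 580.65331003 -119.07099161  142.14799116] [ 3.13618346 -0.30107978  1.39464996] [-0.61315219  0.92232554 -0.49770598]
mould 0.71 [319.3 146.7] [598.4 -13.4  37. ]
shuttle_grip 0.81 [320.8 295.8] [ 579.  -127.4   65. ]
```

View pics/w6.png

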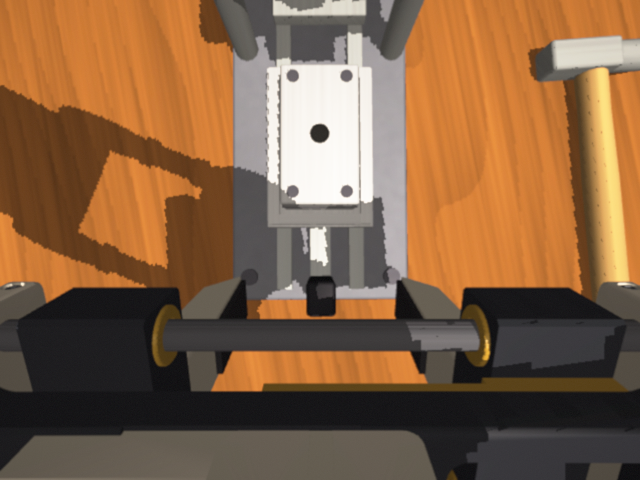

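The mould sits level inside the nest rim (sprue at (319,133)); the shuttle grip is at (321,296), just under the gripper. I'll grasp it next.

Call:
send_rows --offset '[[-0.09,0,0.23],[-0.18,0,0.45],[-0.24,0,0.62],[-0.258,0,0.68],[-0.258,0,0.68]]' --delta_rot '[[0,0,0],[0,0,0],[0,0,0],[0,0,0],[0,0,0]]'

```text
time: 17.32
tool_pos: [580.1, -120.8, 54.0]
tcp_rot: [3.139, -0.303, 1.398]
contact_force: [0.2, -0.0, 0.1]
grip_width: 73.6
finger_force: 0.0
```

Call:
send_rows --offset '[[0,0,0],[0,0,0],[0,0,0],[0,0,0],[0,0,0],[0,0,0]]' --delta_rot '[[0,0,0],[0,0,0],[0,0,0],[0,0,0],[0,0,0],[0,0,0]]' --grip 0

```text
time: 18.08
tool_pos: [580.5, -121.7, 54.0]
tcp_rot: [3.137, -0.302, 1.397]
contact_force: [-0.3, -0.6, -0.9]
grip_width: 19.7
finger_force: 30.0
```

Call:
send_rows --offset '[[0.09,0,0.028],[0.18,0,0.056],[0.28,0,0.087],[0.38,0,0.118],[0.48,0,0.149],[0.58,0,0.18],[0.65,0,0.201],[0.65,0,0.201]]' --delta_rot '[[0,0,0],[0,0,0],[0,0,0],[0,0,0],[0,0,0],[0,0,0],[0,0,0],[0,0,0]]'

```text
time: 19.08
tool_pos: [594.8, -39.1, 54.0]
tcp_rot: [3.137, -0.303, 1.399]
contact_force: [6.2, 0.6, -3.5]
grip_width: 19.8
finger_force: 30.0
```

Call:
send_rows --offset '[[0.02,0,0.006],[0.04,0,0.012],[0.04,0,0.012]]' --delta_rot '[[0,0,0],[0,0,0],[0,0,0]]'

```text
time: 19.45
tool_pos: [595.5, -35.1, 54.0]
tcp_rot: [3.137, -0.302, 1.398]
contact_force: [5.6, -2.3, -3.7]
grip_width: 19.6
finger_force: 30.0
```

Call:
send_rows --offset '[[0.012,0,0.004],[0.025,0,0.008],[0.025,0,0.008]]' --delta_rot '[[0,0,0],[0,0,0],[0,0,0]]'

```text
time: 19.82
tool_pos: [595.9, -32.9, 54.0]
tcp_rot: [3.137, -0.301, 1.398]
contact_force: [3.2, -5.7, -2.6]
grip_width: 19.6
finger_force: 30.0
```

Call:
send_rows --offset '[[0.01,0,0.003],[0.015,0,0.005],[0.015,0,0.005]]' --delta_rot '[[0,0,0],[0,0,0],[0,0,0]]'

```text
time: 20.2
tool_pos: [595.9, -32.9, 54.0]
tcp_rot: [3.137, -0.299, 1.398]
contact_force: [-0.1, -12.6, -0.4]
grip_width: 19.9
finger_force: 30.0
```

Call:
send_rows --offset '[[0,0,0],[0,0,0],[0,0,-0.1],[0,0,-0.4],[0,0,-0.8],[0,0,-1.0],[0,0,-1.0]]' --delta_rot '[[0,0,0],[0,0,0],[0,0,0],[0,0,0],[0,0,0],[0,0,0],[0,0,0]]' --grip 0.7

```text
time: 21.08
tool_pos: [590.3, -66.9, 171.3]
tcp_rot: [3.133, -0.301, 1.398]
contact_force: [0.8, 0.5, 0.2]
grip_width: 64.0
finger_force: 0.0
```

```bash
python3 -c "
from h import *
print(units([590,-60,275],1.4),units([604,60,275],1.4))"
```

```text
(array([ 0.3104, -0.0053, -0.8084]), array([ 0.0014, -0.048 , -0.0005])) (array([ 1.2704, -0.0644, -0.5105]), array([ 0.0014, -0.048 , -0.0005]))
```

Call:
send_rows --offset '[[0.1,0,-0.4],[0.31,0,-0.81],[0.31,0,-0.81],[0.31,0,-0.81]]' --delta_rot '[[0,-0.01,0],[0,-0.03,0],[0.001,-0.048,0],[0.001,-0.048,0]]'

```text
time: 21.58
tool_pos: [590.0, -57.3, 271.9]
tcp_rot: [-3.138, -0.002, 1.401]
contact_force: [-0.8, 0.1, -0.4]
grip_width: 64.3
finger_force: 0.0
```

Call:
send_rows --offset '[[0.45,0,0],[0.9,-0.04,0],[0.98,-0.04,0],[0.98,-0.04,0]]' --delta_rot '[[0,0,0],[0,0,0],[0,0,0],[0,0,0]]'

```text
time: 22.08
tool_pos: [605.3, 56.6, 271.2]
tcp_rot: [-3.136, -0.001, 1.398]
contact_force: [-0.5, -0.0, -0.4]
grip_width: 64.2
finger_force: 0.0
```

Run:
```python
from h import *
o=get_obs();print(o["tool_pos"],o["tcp_rot"],o["joint_positions"])
c=optics.get_calibration("wrist"); im=optics.capture("wrist"); cv2.imwrite("pics/w7.png",im[:,:,::-1])
import pickle;pickle.dump(c,open("c7.pkl","wb"))
for r in finder.pinpoint("crank_knob","wrist")[:2]: print(round(r["confidence"],2),np.round(r["uv"],1),np.round(at_z(c,r["uv"],231),1))
for s in finder.silhouettes("crank_knob","wrist")[:1]: print(s["box"],s["confidence"])
```

```text
[605.25415345  56.627166   271.16700864] [-3.13584183e+00 -1.05550774e-03  1.39798495e+00] [-0.03369655  0.47524615  1.19446723  0.0018508   1.47742834  0.13893412]
0.91 [316.2 111.9] [617.6 146.2 231. ]
[286.5, 77.5, 338.4, 139.0] 0.82
```

View pics/w7.png

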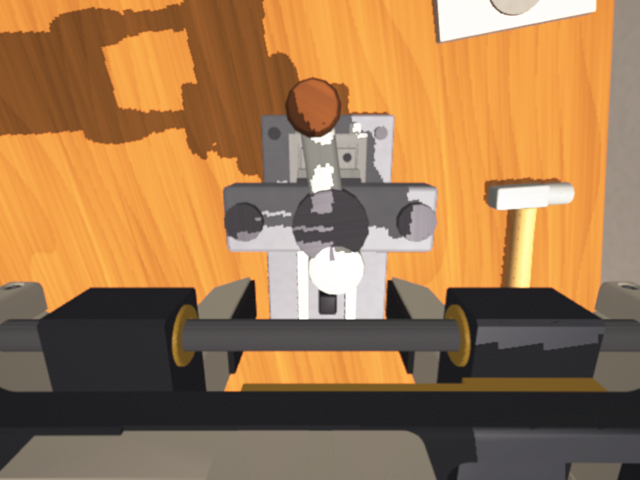

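The knob top is centred at (313.5,105), the hub at (331,222), and the shuttle grip sits at (328,302), consistent with home.

Run:
```python
from h import *
import pickle
c=pickle.load(open("c7.pkl","rb"))
k=at_z(c,(313.5,105),256);h=at_z(c,(331,224),202);print(k,h,k-h)
A=np.array([614.2,74.8]);xv=np.array([.9854,-.1702]);yv=np.array([.1702,.9854])
for kk in (k[:2],np.array([617.6,146.2])):
    d=kk-A; print(np.hypot(*d),"a=",.6-np.arctan2(-d@xv,d@yv))
print(units([617.8,146.3,270],1.4),units([617.8,146.3,216],1.4))
```

```text
[617.03413887 147.38937303 256.        ] [614.87605596  77.46745568 202.        ] [ 2.15808291 69.92191735 54.        ]
72.64467922367872 a= 0.46798936906761335
71.48090654153737 a= 0.47654885281321024
(array([ 0.7652, -0.0318,  0.0184]), array([-0.0006, -0.0001, -0.0007])) (array([ 0.7649, -0.0301,  0.4684]), array([-0.0006, -0.0001, -0.0007]))
```

Call:
send_rows --offset '[[0.4,-0.015,0],[0.766,-0.03,0],[0.766,-0.03,0],[0.766,-0.03,0.15],[0.766,-0.03,0.35],[0.766,-0.03,0.45],[0.766,-0.03,0.45]]' --delta_rot '[[0,0,0],[0,0,0],[0,0,0],[0,0,0],[0,0,0],[0,0,0],[0,0,0]]'

```text
time: 23.1
tool_pos: [617.6, 146.9, 218.1]
tcp_rot: [-3.137, -0.0, 1.396]
contact_force: [0.1, -0.5, 1.0]
grip_width: 64.3
finger_force: 0.0
```

Call:
send_rows --offset '[[0,0,0],[0,0,0],[0,0,0],[0,0,0],[0,0,0]]' --delta_rot '[[0,0,0],[0,0,0],[0,0,0],[0,0,0],[0,0,0]]' --grip 0

```text
time: 23.72
tool_pos: [617.8, 148.2, 219.0]
tcp_rot: [-3.139, -0.001, 1.398]
contact_force: [-0.5, 0.1, 1.7]
grip_width: 27.3
finger_force: 30.0
```

```bash
cat > crank.py <<'E'
from h import *
import sys
A=np.array([614.3,75.0]);th=-.171
o=get_obs(); p=o["tool_pos"]; psi=1.3985
d=p[:2]-A; a0=.6-(np.arctan2(d[1],d[0])-th-np.pi/2)
print(np.round(p,1),np.round(o["tcp_rot"],3),"r",np.hypot(*d),"a mod 2pi",a0%(2*np.pi),"F",np.round(o["contact_force"],1))
step=float(sys.argv[1])
tx=np.array([np.cos(psi),np.sin(psi)]);ty=np.array([np.sin(psi),-np.cos(psi)])
for i in range(1,9):
    b=.6-(a0+step*i)+th+np.pi/2; q=A+72*np.array([np.cos(b),np.sin(b)])-p[:2]
    print([round(q@tx/120,3),round(q@ty/120,3),0],end=", ")
E
python3 crank.py 0.22
```

```text
[617.8 148.2 219. ] [-3.139e+00 -1.000e-03  1.398e+00] r 73.29942143701942 a mod 2pi 0.4769717518397857 F [-0.5  0.1  1.7]
[np.float64(-0.009), np.float64(0.133), 0], [np.float64(-0.036), np.float64(0.262), 0], [np.float64(-0.09), np.float64(0.382), 0], [np.float64(-0.169), np.float64(0.487), 0], [np.float64(-0.27), np.float64(0.573), 0], [np.float64(-0.386), np.float64(0.634), 0], [np.float64(-0.513), np.float64(0.669), 0], [np.float64(-0.645), np.float64(0.674), 0],
```

Call:
send_rows --offset '[[-0.009,0.133,0],[-0.036,0.262,0],[-0.09,0.382,0],[-0.169,0.487,0],[-0.27,0.573,0],[-0.386,0.634,0],[-0.513,0.669,0],[-0.645,0.674,0]]' --delta_rot '[[0,0,0],[0,0,0],[0,0,0],[0,0,0],[0,0,0],[0,0,0],[0,0,0],[0,0,0]]'

```text
time: 24.72
tool_pos: [684.0, 56.6, 219.0]
tcp_rot: [-3.139, -0.0, 1.397]
contact_force: [-2.5, 2.5, 6.5]
grip_width: 27.0
finger_force: 30.0
```

```bash
python3 crank.py 0.22
```

```text
[684.   56.6 219. ] [-3.139 -0.     1.397] r 72.11794749153512 a mod 2pi 2.257960323511216 F [-2.5  2.5  6.5]
[np.float64(-0.129), np.float64(-0.027), 0], [np.float64(-0.25), np.float64(-0.08), 0], [np.float64(-0.356), np.float64(-0.158), 0], [np.float64(-0.442), np.float64(-0.258), 0], [np.float64(-0.505), np.float64(-0.373), 0], [np.float64(-0.54), np.float64(-0.5), 0], [np.float64(-0.548), np.float64(-0.632), 0], [np.float64(-0.526), np.float64(-0.762), 0],
```

Call:
send_rows --offset '[[-0.129,-0.027,0],[-0.25,-0.08,0],[-0.356,-0.158,0],[-0.442,-0.258,0],[-0.505,-0.373,0],[-0.54,-0.5,0],[-0.548,-0.632,0],[-0.526,-0.762,0]]' --delta_rot '[[0,0,0],[0,0,0],[0,0,0],[0,0,0],[0,0,0],[0,0,0],[0,0,0],[0,0,0]]'

```text
time: 25.72
tool_pos: [582.9, 11.5, 219.0]
tcp_rot: [-3.14, -0.002, 1.397]
contact_force: [6.0, 7.9, 1.8]
grip_width: 27.2
finger_force: 30.0
```

```bash
python3 crank.py 0.22
```

```text
[582.9  11.5 219. ] [-3.140e+00 -2.000e-03  1.397e+00] r 70.86667743572592 a mod 2pi 4.029094418063871 F [6.  7.9 1.8]
[np.float64(0.042), np.float64(-0.124), 0], [np.float64(0.118), np.float64(-0.232), 0], [np.float64(0.216), np.float64(-0.32), 0], [np.float64(0.33), np.float64(-0.385), 0], [np.float64(0.456), np.float64(-0.423), 0], [np.float64(0.588), np.float64(-0.433), 0], [np.float64(0.718), np.float64(-0.414), 0], [np.float64(0.841), np.float64(-0.367), 0],
```

```bash
sed -i 's/614.3,75.0/614.8,76.0/' crank.py; python3 crank.py 0.22
```

```text
[582.9  11.5 219. ] [-3.140e+00 -2.000e-03  1.397e+00] r 71.98469685180277 a mod 2pi 4.029174340657822 F [6.  7.9 1.8]
[np.float64(0.051), np.float64(-0.122), 0], [np.float64(0.127), np.float64(-0.229), 0], [np.float64(0.225), np.float64(-0.317), 0], [np.float64(0.339), np.float64(-0.382), 0], [np.float64(0.465), np.float64(-0.42), 0], [np.float64(0.597), np.float64(-0.43), 0], [np.float64(0.727), np.float64(-0.411), 0], [np.float64(0.85), np.float64(-0.364), 0],
```

Call:
send_rows --offset '[[0.051,-0.122,0],[0.127,-0.229,0],[0.225,-0.317,0],[0.339,-0.382,0],[0.465,-0.42,0],[0.597,-0.43,0],[0.727,-0.411,0],[0.85,-0.364,0]]' --delta_rot '[[0,0,0],[0,0,0],[0,0,0],[0,0,0],[0,0,0],[0,0,0],[0,0,0],[0,0,0]]'

```text
time: 26.72
tool_pos: [557.9, 120.7, 218.9]
tcp_rot: [-3.138, -0.0, 1.398]
contact_force: [2.2, -4.3, 3.8]
grip_width: 27.0
finger_force: 30.0
```

```bash
python3 crank.py 0.22
```

```text
[557.9 120.7 218.9] [-3.138 -0.     1.398] r 72.34690441893983 a mod 2pi 5.807103449283053 F [ 2.2 -4.3  3.8]
[np.float64(0.107), np.float64(0.077), 0], [np.float64(0.197), np.float64(0.174), 0], [np.float64(0.263), np.float64(0.288), 0], [np.float64(0.303), np.float64(0.413), 0], [np.float64(0.314), np.float64(0.545), 0], [np.float64(0.297), np.float64(0.675), 0], [np.float64(0.251), np.float64(0.799), 0], [np.float64(0.18), np.float64(0.909), 0],
```

Call:
send_rows --offset '[[0.107,0.077,0],[0.197,0.174,0],[0.263,0.288,0],[0.303,0.413,0],[0.314,0.545,0],[0.297,0.675,0],[0.251,0.799,0],[0.18,0.909,0]]' --delta_rot '[[0,0,0],[0,0,0],[0,0,0],[0,0,0],[0,0,0],[0,0,0],[0,0,0],[0,0,0]]'

```text
time: 27.72
tool_pos: [669.2, 123.6, 218.9]
tcp_rot: [-3.138, -0.002, 1.399]
contact_force: [-4.9, -0.3, 8.3]
grip_width: 27.2
finger_force: 30.0
```

```bash
python3 crank.py 0.13
```

```text
[669.2 123.6 218.9] [-3.138e+00 -2.000e-03  1.399e+00] r 72.2753714303601 a mod 2pi 1.2817391646620533 F [-4.9 -0.3  8.3]
[np.float64(-0.055), np.float64(0.056), 0], [np.float64(-0.115), np.float64(0.106), 0], [np.float64(-0.18), np.float64(0.148), 0], [np.float64(-0.251), np.float64(0.18), 0], [np.float64(-0.325), np.float64(0.204), 0], [np.float64(-0.402), np.float64(0.217), 0], [np.float64(-0.48), np.float64(0.221), 0], [np.float64(-0.558), np.float64(0.214), 0],
```

Call:
send_rows --offset '[[-0.055,0.056,0],[-0.115,0.106,0],[-0.18,0.148,0],[-0.251,0.18,0],[-0.325,0.204,0],[-0.402,0.217,0],[-0.48,0.221,0],[-0.558,0.214,0]]' --delta_rot '[[0,0,0],[0,0,0],[0,0,0],[0,0,0],[0,0,0],[0,0,0],[0,0,0],[0,0,0]]'

```text
time: 28.72
tool_pos: [683.1, 53.6, 218.9]
tcp_rot: [-3.139, -0.003, 1.398]
contact_force: [-0.9, 4.1, 6.4]
grip_width: 27.2
finger_force: 30.0
```

Call:
send_rows --offset '[[0,0,0],[0,0,0]]' --delta_rot '[[0,0,0],[0,0,0]]'

```text
time: 28.98
tool_pos: [682.7, 52.5, 218.9]
tcp_rot: [-3.138, -0.001, 1.398]
contact_force: [-3.9, -0.2, 7.6]
grip_width: 27.3
finger_force: 30.0
```

```bash
python3 crank.py 0.13
```

```text
[682.7  52.5 218.9] [-3.138e+00 -1.000e-03  1.398e+00] r 71.87808027701959 a mod 2pi 2.33243543338405 F [-3.9 -0.2  7.6]
[np.float64(-0.076), np.float64(-0.016), 0], [np.float64(-0.149), np.float64(-0.044), 0], [np.float64(-0.218), np.float64(-0.08), 0], [np.float64(-0.282), np.float64(-0.125), 0], [np.float64(-0.339), np.float64(-0.178), 0], [np.float64(-0.389), np.float64(-0.238), 0], [np.float64(-0.431), np.float64(-0.303), 0], [np.float64(-0.464), np.float64(-0.374), 0],
```

Call:
send_rows --offset '[[0,0,0],[0,0,0],[0,0,0],[0,0,-0.2],[0,0,-0.5],[0,0,-0.9],[0,0,-0.9]]' --delta_rot '[[0,0,0],[0,0,0],[0,0,0],[0,0,0],[0,0,0],[0,0,0],[0,0,0]]' --grip 0.7

```text
time: 29.85
tool_pos: [684.2, 51.6, 331.2]
tcp_rot: [3.136, -0.002, 1.397]
contact_force: [-0.2, -0.4, -0.3]
grip_width: 64.1
finger_force: 0.0
```

Run:
```python
from h import *
im=optics.capture("side"); c=optics.get_calibration("side")
for t,z in dict(crank_knob=231,shuttle_grip=65,mould=37,small_mould=0,dish=0).items():
    for r in finder.pinpoint(t,"side")[:1]: print(t,round(r["confidence"],2),np.round(at_z(c,r["uv"],z),1))
cv2.imwrite("pics/s8.png",cv2.resize(im[180:340,200:420,::-1],None,fx=3,fy=3))
print(get_obs()["time"],get_obs()["contact_force"])
```

```text
crank_knob 0.71 [680.4  64.2 231. ]
shuttle_grip 0.68 [589.6 -35.3  65. ]
mould 0.86 [607.6  78.   37. ]
small_mould 0.54 [ 594.4 -324.6    0. ]
dish 0.71 [424.9 414.2   0. ]
30.15 [0.10463384 0.31811908 0.73402531]
```

View pics/s8.png

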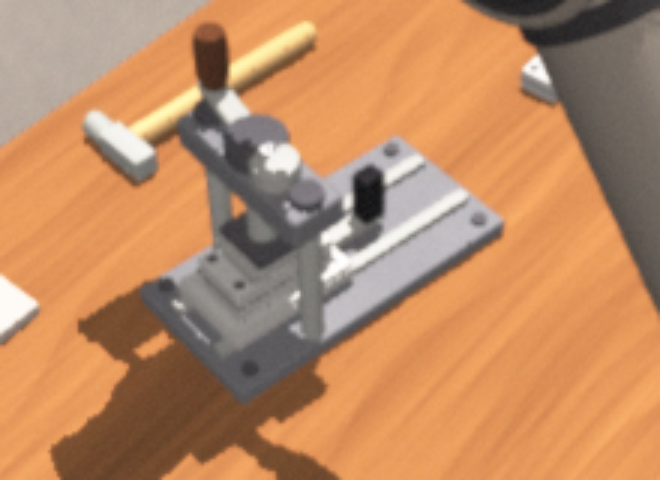

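The side view shows the mould in the home nest under the lowered platen, the knob at about (212,55) in the crop and the grip at (368,193). The gripper is clear of everything.

```bash
python3 -c "
from h import *
print(ticket.close_job())"
```

```text
the job is handed in; nothing more can be done
None
```

The job is handed in at about 30 s: the larger mould is flat in the nest, the shuttle is home against its stop, and the crank is wound to about 8.6 rad, roughly 11 N judging by the crank angle; the small mould and dish were not touched.

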